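Index the filling turntable to the next jar

TASK

The jar under the filling nozzle is done: index the turntable one station so that the next jar comes under it. With the fingertips press in the red indexing plunger to free the table, swing it counter-clockwise (seen from above) to the next hole and not past it, and let the plunger spring fully up there so that the table is locked; then move clear. Leave the jars standing in their nests, and do not lift or shift anything else on the bench.

Things in the scene. Friction and masses are not known exactly. Their poses are not given: they have to be found in the camera images.
- filler: Hand-indexed filling turntable, fixed: white base 352 mm across; steel index plate on its rim, its top 48 mm up, six bored holes 60 degrees apart at 150 mm radius, joined by a ring slot. Origin on the bench under the table's axis. In its frame (counter-clockwise from +x) the plunger starts at 150 degrees, the next hole is at 210, the blue dosing head (430 mm tall, 225 mm from the axis) at -60.
- table_axis (a point): Point on the upright axis of the turntable, at the level of the aluminium disc's upper face, 62 mm above the bench. The disc is 240 mm across; the nests lie at 85 mm radius; the steel hub knob on the axis reaches 108 mm above the bench.
- turntable (a joint): Angle of the turntable, rad: 0 in the hole where it starts, growing counter-clockwise seen from above; the next hole is at 1.047 (60 degrees). Locked (play about 0.005) while the plunger is up. Free, it takes about 1 N at the plunger to turn and stays where it is left.
- plunger (a joint): How far the plunger is pressed in, m: 0 fully up, 0.014 at its stop. Spring force about 4 N, 6 N at the stop. From 0.012 in, the table is free and the pin runs under the index plate, which keeps the plunger in once 0.06 rad from the hole. Within 0.04 rad of a hole, unpressed, the round-nosed pin springs up into it and centres the table.
- plunger_top (a point): Centre of the flat top of the plunger's red mushroom head: 40 mm across, 12 mm thick, 106 mm above the bench when up, 92 mm when fully in. It moves up and down on the end of a dark steel index arm (20 mm wide, upper face 74 mm above the bench), 150 mm from the table's axis, and goes round with the table.
- next_hole (a point): Centre of the mouth of the next hole in the index plate, 48 mm above the bench and 150 mm from the axis: the plunger must end up straight above this point. It stays in place when the table turns.
- nozzle_tip (a point): Lower end of the steel filling nozzle, 150 mm above the bench; fixed, above the nest circle, 33 mm over the jar's mouth.
- jar_done: Open white ointment jar that stands under the nozzle at the start: about 60 g, 47 mm across and 55 mm tall, origin at the centre of its underside, 62 mm above the bench; it stands loose between three 14 mm dowel pins (its nest).
- jar_next: Open white ointment jar that must come under the nozzle, one station clockwise of it at the start: about 60 g, 47 mm across and 55 mm tall, origin at the centre of its underside, 62 mm above the bench; it stands loose between three 14 mm dowel pins (its nest).
- jar_third: Open white ointment jar one station behind jar_next: about 60 g, 47 mm across and 55 mm tall, origin at the centre of its underside, 62 mm above the bench; it stands loose between three 14 mm dowel pins (its nest).
- jar_capped: White ointment jar with a purple cap, one station counter-clockwise of the nozzle: about 60 g, 47 mm across and 55 mm tall, origin at the centre of its underside, 62 mm above the bench; it stands loose between three 14 mm dowel pins (its nest); 57 mm tall with its cap.
- nest0 (a point): Centre of the floor of jar_done's nest on the turntable; it goes round with the table.
- nest1 (a point): The same for jar_next.
- nest2 (a point): The same for jar_third.
- nest3 (a point): The same for jar_capped.
- mortar: White porcelain mortar with a pestle in it, 120 mm across, 85 mm tall (pestle to 155 mm), standing on the pan of the bench balance 72 mm above the bench; origin under its foot.
- amber_bottle: Brown glass bottle with a red cap, 90 mm across, 190 mm tall; origin under its centre.
- small_bottle: Small brown glass bottle with a black cap, 54 mm across, 100 mm tall; origin under its centre.
- stock_tub: White stock tub with a purple lid, 102 mm across, 118 mm tall; origin under its centre.
Things that resemble listed ones, but are neither listed nor needed, are in the scene too. What is shaped like the jar_capped but yellow is not meant.

How it is judged (in metres and radians):
On the way, in this order (a step that is already met when the one before it is completed fails the run):
1. the plunger is pressed in at the first hole, by the fingers (value of joint plunger above 0.0105 m and value of joint turntable below 0.12 rad and contact force between the fingers and plunger above 1 N), for 0.05 s.
2. the table is swung counter-clockwise between the two holes (value of joint turntable between 0.3 and 0.8 rad), for 0.05 s.
At the end, for the whole second after the job is handed in: The turntable stands still in the next hole (60 degrees counter-clockwise of the start, within 0.02 rad; plunger within 4 mm over the hole), the plunger is up to within 2 mm, and jar_next stands upright in its nest under the nozzle, within 8 mm (value of joint turntable between 1.027 and 1.067 rad and value of joint plunger below 0.002 m and velocity of joint turntable between -0.03 and 0.03 rad/s and horizontal distance between plunger_top and next_hole below 0.004 m and horizontal distance between jar_next and nozzle_tip below 0.008 m and height (world z) of jar_next below 0.067 m and angle between each of jar_done, jar_next, jar_third, jar_capped's own z axis and vertical below 0.1 rad); the robot touches nothing.
It fails at once if the table is run past the next hole (by more than 0.12 rad, 18 mm at the plunger) (value of joint turntable above 1.167 rad).
It fails at once if the table is turned the wrong way (value of joint turntable below -0.12 rad).
It fails at once if a jar is lifted, tipped or pushed out of its nest (distance between jar_done and nest0 above 0.01 m or angle between any of jar_done, jar_next, jar_third, jar_capped's own z axis and vertical above 0.2 rad or distance between jar_next and nest1 above 0.01 m or distance between jar_third and nest2 above 0.01 m or distance between jar_capped and nest3 above 0.01 m).
It fails at once if something else on the bench is lifted, tipped or shifted by more than 20 mm (distance of any of mortar, amber_bottle, small_bottle, stock_tub from where it was at the start of the episode above 0.02 m or angle between any of mortar, amber_bottle, small_bottle, stock_tub's own z axis and vertical above 0.2 rad).
It also fails if it takes over 37 s, if anything falls off the work surface, if the arm or the gripper's body presses on something with over 40 N, if the wrist force passes 120 N, or if a joint passes its speed limit or range.

ROBOT

A 7-joint arm with a two-finger parallel gripper is mounted at the origin on the work surface. World frame = base frame: x ahead of the robot, y to its left, z up, the work surface at z = 0. Lengths are in mm, angles in rad, forces in N, time in s.
With the tool pointing down it reaches from about 400 to 875 mm from the base axis. Payload 19.3 kg.
Tool frame: the origin (TCP) lies at the very end of the fingers, on their centre line; the grasp point (between the pads) lies 19 mm behind it; z points along the fingers, y is the line along which they close (so a half turn about z gives the same grasp; the last joint's range is limited). The gripper opens to 85 mm and grips with 20 to 120 N. Pads are 22 mm wide; open, the fingers measure 114 mm over their backs; the gripper's body (76 mm by 85 mm) begins 54 mm behind the grasp point. The pads swing forward as they close: fully open they stand 13 mm farther back than shut.
Start: joints at [1.031, 0.521, -0.036, 1.599, 0.021, 1.021, -0.113], TCP at [282.915, -557.292, 231.291] pointing down, gripper open.
Joint ranges: [-2.91, 2.91], [-0.3, 2.13], [-1.5, 1.42], [0.17, 2.43], [-1.26, 4.41], [0.16, 1.93], [-2.52, 2.52]. Speed limits (rad/s): [1.89, 1.89, 2.39, 2.39, 3.01, 3.01, 3.01].

INTERFACE

Orientations are given as a unit quaternion [w, x, y, z].
In Python, from workcell import * gives the robot as it stands.
- The arm moves only by the tool arm_command, never from a script. Its argument "series" is a list that holds one entry, the list of rows, each a list of 5 numbers: the shift along the tool's x, y, z in m, then the turn about the tool's z in degrees, then the finger opening in m, from 0 to 0.0854. In form: [[[tx, ty, tz, yaw, grip], ...]]. A call has 1 to 20 rows; each row is the pose to reach, as a shift and turn from the pose commanded when the call began, along the tool's axes at that moment; what a row does not reach only later rows make up. A row lasts 1/8 s, in which the tool goes at most 62.5 mm and 10.7 degrees, less where a joint would pass 70% of its speed; a pose out of reach is approached as far as the arm can. A call with a gripper value outside its range is refused whole. The fingers move at their own pace and stop on an object; "force" is the grip in N (left out, the last holds). Time passes only in rows, so rows that repeat a pose let the fingers close. It gives the time, the measured TCP pose, the force, the opening and the grip force at its end, in the units of the state.
- state(): the state, without advancing time (a new reading comes with each control period).
- get_image(name): name is "scene" or "top" or "wrist"; returns the picture (400x640x3 uint8, red, green, blue); there is no depth.
- calibration(name): a dict with "mtx" (3x3 intrinsics, pixels), "rvec" (rotation vector, rad) and "tvec" (3), from world to camera coordinates, as OpenCV has them. Camera axes: x right, y down, z forward; pixel columns grow to the right and rows downward; lengths in mm; the calibration is good to about 2 mm. A picture is of the moment at which its call begins: read the wrist's pose just before it. calibration takes no time and is no camera call; for the wrist camera it gives the pose at the moment of the call.
- close_job(): hands the job in; it is judged then, once.
The state is a dict: "time_s": time; "qpos": joint angles; "joint_velocities": joint speeds; "joint_efforts": joint torques, N m; "tool_pos": TCP position; "orientation": TCP orientation; "force": force on the tool from outside, world axes, zero at the start; "ft_torque": the same for the moment, N m; "grip_width": finger opening in mm; "finger_force": force on a finger pad.
Only numpy, scipy, OpenCV 4.12 (cv2) and the standard library are available. Lean on these libraries where they do the work, as an engineer would, in place of code of your own. Each camera call takes 0.05 s, during which the arm holds its last target. There are 200 camera calls.

## Working session

There is one attempt and no reset: what is moved stays moved. The work goes in short steps, Python scripts to look and compute and a tool call to move; the robot and the scene stay as the last step left them, time stands still between calls to the robot, and variables do not carry over. Pictures are saved under pics/ and viewed, at most 10 in all, crops included, and the job is handed in when it is done.

Besides the shell and the picture viewer there is one more tool, called after ">>>" by a JSON object that holds its "fn" and its "kwargs", one argument or row to a line. arm_command: Moves the arm, as the interface text tells. Its arguments: {"type":"object","properties":{"series":{"type":"array"},"force":{"type":"number"}},"required":["series"]}

```bash
mkdir -p pics
python3 - <<'E'
from workcell import *
import cv2,numpy as np
s=state();print(s)
for n in("scene","top"):
    cv2.imwrite(f"pics/{n}0.png",cv2.cvtColor(get_image(n),cv2.COLOR_RGB2BGR))
    c=calibration(n);R=cv2.Rodrigues(np.array(c["rvec"],float))[0];print(n,c["mtx"],(-R.T@np.array(c["tvec"],float).reshape(3)).round(),R.round(2))
E
```

```text
{'time_s': 0.0, 'qpos': array([ 1.03082028,  0.52201604, -0.03633876,  1.60001646,  0.02119035,
        1.02108811, -0.11282176]), 'joint_velocities': array([-0.00169331,  0.0005673 , -0.00241563,  0.00108458, -0.00222889,
       -0.00021707, -0.00165442]), 'joint_efforts': array([-6.64295676e-04, -9.27073002e+01,  1.97978497e+00, -3.69931519e+01,
        1.79346028e-02,  8.19910958e-03, -4.49823210e-05]), 'tool_pos': array([ 282.7491948 , -557.00107359,  230.72130695]), 'orientation': array([-5.47113716e-04,  9.72543366e-01,  2.32721023e-01, -1.65816622e-04]), 'force': array([-0.14885786,  1.09415373, -0.03909296]), 'ft_torque': array([ 0.00847305, -0.0313866 , -0.02366465]), 'finger_force': 0.0, 'grip_width': 85.40147635366628}
scene [[408.8874121    0.         313.02325564]
 [  0.         408.8874121  199.93679106]
 [  0.           0.           1.        ]] [1055.  355. 1057.] [[-0.55  0.84  0.01]
 [ 0.69  0.46 -0.56]
 [-0.47 -0.3  -0.83]]
top [[450.94138555   0.         313.3120722 ]
 [  0.         450.94138555 201.42984027]
 [  0.           0.           1.        ]] [ 386.   12. 1611.] [[ 0.   -1.   -0.02]
 [-1.    0.   -0.08]
 [ 0.08  0.02 -1.  ]]
```

View pics/scene0.png

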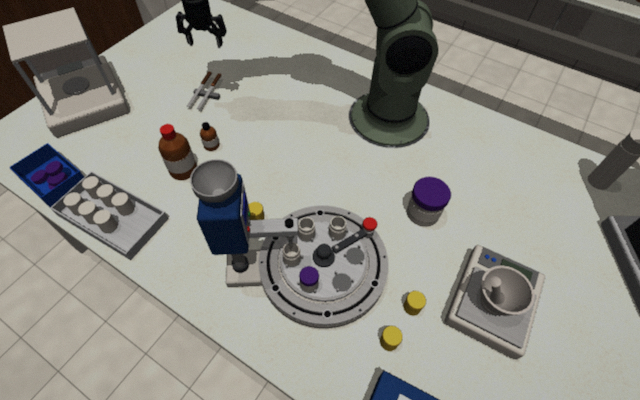

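View pics/top0.png

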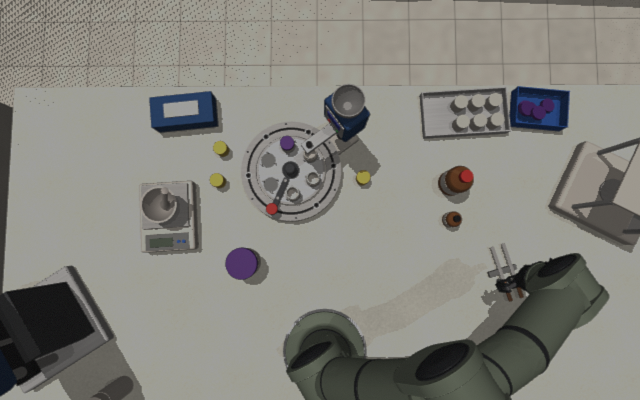

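The red plunger head is at scene (369,225) and top (272,209). The other red thing is the amber bottle's cap, at scene (168,131) and top (466,176), which sits on a bottle rather than on the index arm. The hub is at scene (324,255) and top (291,171). The dosing head is at top (345,115), and the plunger has to swing towards the lower right in the top view. I'll measure these and check them in a close crop.

```bash
cat > h.py <<'E'
from workcell import *
import cv2,numpy as np
from scipy.spatial.transform import Rotation as Ro
def cam(n):
    c=calibration(n);R=cv2.Rodrigues(np.array(c["rvec"],float))[0];return np.array(c["mtx"]),R,-R.T@np.array(c["tvec"],float).reshape(3)
def ray(n,uv):
    K,R,C=cam(n);return C,R.T@np.linalg.solve(K,[uv[0],uv[1],1.])
def plane(n,uv,z):
    C,d=ray(n,uv);return C+d*(z-C[2])/d[2]
def tri(a,ua,b,ub):
    C,d=ray(a,ua);D,e=ray(b,ub);s=np.linalg.lstsq(np.c_[d,-e],D-C,rcond=None)[0]
    p,q=C+d*s[0],D+e*s[1];return (p+q)/2,np.linalg.norm(p-q)
def red(im,box):
    h=cv2.cvtColor(im,cv2.COLOR_RGB2HSV);m=(((h[...,0]<8)|(h[...,0]>172))&(h[...,1]>150)&(h[...,2]>70)).astype(np.uint8)
    x0,y0,x1,y1=box;k=np.zeros_like(m);k[y0:y1,x0:x1]=m[y0:y1,x0:x1];return k
E
python3 - <<'E'
from h import *
P={}
for n,box in(("scene",(345,200,395,250)),("top",(255,190,290,225))):
    im=cv2.cvtColor(cv2.imread(f"pics/{n}0.png"),cv2.COLOR_BGR2RGB);m=red(im,box);y,x=np.nonzero(m);P[n]=(x.mean(),y.mean());print(n,P[n],len(x),x.min(),x.max(),y.min(),y.max(),plane(n,P[n],101))
print("plunger",tri("scene",P["scene"],"top",P["top"]))
# base ring: white base circle; dark slot ring on index plate z=48, r=150
for n,c0,r in(("top",(291,171),70),("scene",(324,255),90)):
    im=cv2.imread(f"pics/{n}0.png");g=cv2.cvtColor(im,cv2.COLOR_BGR2GRAY);pts=[]
    K,R,C=cam(n);ax=plane(n,c0,108)
    for it in range(3):
        pts=[]
        for a in np.arange(0,360,3):
            rr=np.arange(141,159,.5);w=np.c_[ax[0]+rr*np.cos(np.radians(a)),ax[1]+rr*np.sin(np.radians(a)),np.full(len(rr),48.)]
            uv=(w-C)@R.T@K.T;uv=(uv[:,:2]/uv[:,2:]).astype(np.float32)
            v=cv2.remap(g,uv[None,:,0].copy(),uv[None,:,1].copy(),cv2.INTER_LINEAR)[0].astype(float);i=v.argmin()
            if v.min()<60 and 2<i<len(rr)-3: pts.append(w[i,:2])
        p=np.array(pts);
        if len(p)<10: print("few",len(p));break
        f=np.linalg.lstsq(np.c_[2*p,np.ones(len(p))],(p**2).sum(1),rcond=None)[0];rad=np.sqrt(f[2]+f[:2]@f[:2]);print(n,len(p),f[:2],rad,np.std(np.hypot(*(p-f[:2]).T)-rad));ax=np.array([*f[:2],48])
ims=[]
for n,(x,y) in(("scene",(320,255)),("top",(295,170))):
    ims.append(cv2.resize(cv2.imread(f"pics/{n}0.png")[y-75:y+75,x-65:x+65],(390,450),interpolation=cv2.INTER_CUBIC))
cv2.imwrite("pics/crop.png",np.hstack(ims))
E
```

```text
scene (np.float64(369.4428571428571), np.float64(223.61428571428573)) 140 363 376 218 230 [493.2573093  178.88388435 101.        ]
top (np.float64(271.4555555555556), np.float64(208.4)) 90 267 276 203 213 [489.64037409 176.84344569 101.        ]
plunger (array([489.9567028 , 177.6496601 ,  95.23547246]), np.float64(0.38769068313842775))
top 37 [626.85882992 116.87744185] 149.628173677726 0.5215313805764067
top 97 [627.35493866 117.09938325] 149.76114197289343 0.7711150195611586
top 97 [627.40525835 117.1370482 ] 149.72001728444704 0.7478205400509937
scene 45 [636.46214943 122.66445912] 149.1153221978915 2.689018612384273
scene 95 [631.3832186  119.09973365] 148.89327154597183 1.6506798335311292
scene 104 [630.28383592 118.87368126] 149.31461943224832 1.6801521906696029
```

View pics/crop.png

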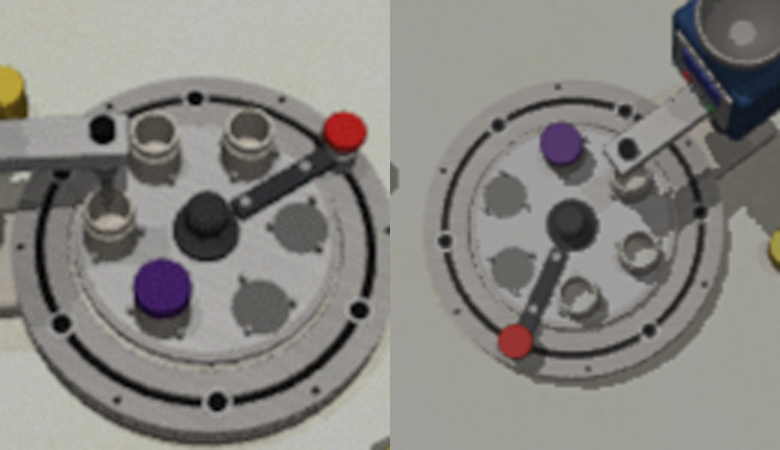

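Run:
```python
from h import *
A=np.array([628.3,117.7])
T=[(498,125),(625,111),(700,212),(649,330),(445,241)]
S=[(195,98),(360,310),(217,402),(62,323)]
for n,L,o in(("top",T,(230-130,95)),("scene",S,(255,180))):
    for u,v in L:
        p=plane(n,(u/3+o[0],v/3+o[1]),48)[:2]-A;print(n,np.hypot(*p).round(1),(np.degrees(np.arctan2(p[1],p[0]))%60).round(2),(np.degrees(np.arctan2(p[1],p[0]))%360).round(1))
s=state();R=Ro.from_quat(np.roll(s["orientation"],-1)).as_matrix();print(R.round(3))
p=np.array([490.5,177.3,150]);print(R.T@(p-s["tool_pos"]))
```

```text
top 146.7 36.04 36.0
top 148.9 34.94 334.9
top 151.5 35.59 275.6
top 153.4 36.51 216.5
top 148.2 37.31 97.3
scene 147.1 36.09 216.1
scene 152.3 35.63 95.6
scene 152.8 36.45 36.5
scene 149.9 37.19 337.2
[[ 0.892  0.453 -0.   ]
 [ 0.453 -0.892  0.001]
 [-0.    -0.001 -1.   ]]
[ 517.65519802 -560.72854436   81.29531443]
```

>>> {"fn": "arm_command", "kwargs": {
  "series": [
    [[0.04,-0.043,0,0,0],[0.08,-0.086,0,0,0],[0.12,-0.13,0,0,0],[0.16,-0.173,0,0,0],[0.2,-0.216,0,0,0],[0.24,-0.26,0,0,0],[0.28,-0.303,0,0,0],[0.32,-0.346,0,0,0],[0.36,-0.39,0,0,0],[0.4,-0.433,0,0,0],[0.44,-0.476,0,0,0],[0.48,-0.52,0,0,0],[0.5,-0.541,0,0,0],[0.518,-0.561,0,0,0],[0.518,-0.561,0.04,0,0],[0.518,-0.561,0.081,0,0],[0.518,-0.561,0.081,0,0],[0.518,-0.561,0.081,0,0],[0.518,-0.561,0.081,0,0]]
  ]
}}

```text
time_s: 2.48
tool_pos: [491.6, 177.6, 151.8]
orientation: [-0.0, 0.973, 0.233, 0.001]
force: [0.3, -0.0, -0.1]
grip_width: 0.1
finger_force: 0.0
```

Run:
```python
from h import *
s=state();print(s["time_s"],s["tool_pos"],s["orientation"],s["force"],s["grip_width"])
a=get_image("scene")[150:330,230:430];b=get_image("wrist")
cv2.imwrite("pics/hov.png",cv2.cvtColor(np.hstack([cv2.resize(a,(400,360)),cv2.resize(b,(400,250)) if 0 else cv2.resize(b,(400,360))]),cv2.COLOR_RGB2BGR))
```

```text
2.475 [491.60060327 177.64341826 151.84568761] [-1.20113127e-04  9.72572225e-01  2.32598427e-01  1.10690255e-03] [ 0.33166708 -0.02962623 -0.13562526] 0.14991632995380783
```

View pics/hov.png

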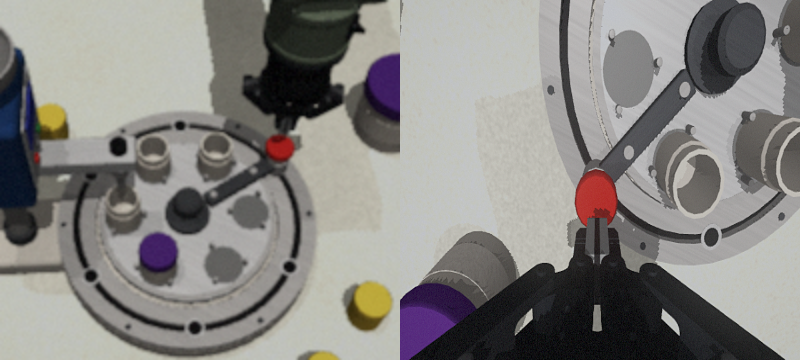

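The closed fingertips hang over the red head: scene crop (280,148), wrist crop (597,195). Next I press down in steps and read the force.

>>> {"fn": "arm_command", "kwargs": {
  "series": [
    [[0,0,0.02,0,0],[0,0,0.035,0,0],[0,0,0.042,0,0],[0,0,0.047,0,0],[0,0,0.05,0,0],[0,0,0.053,0,0],[0,0,0.056,0,0],[0,0,0.056,0,0],[0,0,0.056,0,0]]
  ]
}}

```text
time_s: 3.7
tool_pos: [490.9, 177.6, 94.6]
orientation: [-0.0, 0.973, 0.233, 0.0]
force: [-2.9, 0.3, 5.7]
grip_width: -0.1
finger_force: 2.9
```

>>> {"fn": "arm_command", "kwargs": {
  "series": [
    [[0,0,0.002,0,0],[0,0,0.004,0,0],[0,0,0.005,0,0],[0,0,0.005,0,0]]
  ]
}}

```text
time_s: 4.2
tool_pos: [492.0, 179.4, 91.7]
orientation: [-0.001, 0.972, 0.233, 0.002]
force: [-9.1, 4.9, 43.4]
grip_width: 0.2
finger_force: 21.5
```

Run:
```python
import numpy as np
for d in range(0,61,3):
    a=np.radians(156.2+np.array([0,d]));w=150*np.array([np.cos(a[1])-np.cos(a[0]),np.sin(a[1])-np.sin(a[0])])
    print(d,(w@np.array([[.892,.453],[.453,-.892]])).round(1))
```

```text
0 [0. 0.]
3 [-5.9  5.1]
6 [-11.6  10.6]
9 [-17.   16.3]
12 [-22.1  22.3]
15 [-26.8  28.5]
18 [-31.2  35. ]
21 [-35.3  41.8]
24 [-39.   48.7]
27 [-42.4  55.8]
30 [-45.4  63.1]
33 [-47.9  70.5]
36 [-50.1  78. ]
39 [-51.9  85.7]
42 [-53.3  93.4]
45 [-54.3 101.2]
48 [-54.9 109. ]
51 [-55.1 116.9]
54 [-54.8 124.7]
57 [-54.2 132.6]
60 [-53.1 140.4]
```

>>> {"fn": "arm_command", "kwargs": {
  "series": [
    [[-0.001,0.001,-0.001,0,0],[-0.003,0.0025,-0.001,0,0],[-0.0059,0.0051,-0.001,0,0],[-0.0088,0.0078,-0.001,0,0],[-0.0116,0.0106,-0.001,0,0],[-0.017,0.0163,-0.001,0,0],[-0.0221,0.0223,-0.001,0,0],[-0.0268,0.0285,-0.001,0,0],[-0.0312,0.035,-0.001,0,0],[-0.0353,0.0418,-0.001,0,0],[-0.039,0.0487,-0.001,0,0],[-0.0424,0.0558,-0.001,0,0],[-0.0454,0.0631,-0.001,0,0],[-0.0454,0.0631,-0.001,0,0]]
  ]
}}

```text
time_s: 5.95
tool_pos: [480.8, 100.6, 91.9]
orientation: [0.0, 0.973, 0.232, 0.002]
force: [-0.0, -0.2, 23.8]
grip_width: 0.2
finger_force: 12.4
```

Run:
```python
from h import *
s=state();print(s["time_s"],s["tool_pos"],s["force"])
A=np.array([628.3,117.7]);p=s["tool_pos"][:2]-A;print(np.hypot(*p),np.degrees(np.arctan2(p[1],p[0]))%360-156.2)
b=get_image("wrist");a=get_image("scene")[150:330,230:430]
m=red(b,(0,0,640,400));y,x=np.nonzero(m);print(len(x),x.mean(),y.mean(),x.min(),x.max(),y.min(),y.max())
q=plane("wrist",(x.mean(),y.mean()),90);print(q,np.hypot(*(q[:2]-A)),np.degrees(np.arctan2(q[1]-A[1],q[0]-A[0]))%360-156.2)
cv2.imwrite("pics/mid.png",cv2.cvtColor(np.hstack([cv2.resize(a,(400,360)),cv2.resize(b,(400,360))]),cv2.COLOR_RGB2BGR))
```

```text
5.95 [480.84442005 100.57946614  91.86954582] [-8.15023070e-03 -2.13526404e-01  2.38156999e+01]
148.44615433564613 30.42275212137676
2534 305.1045777426993 239.8164956590371 267 353 215 283
[488.28974603 108.2743815   90.        ] 140.3271659362738 27.651393050365442
```

View pics/mid.png

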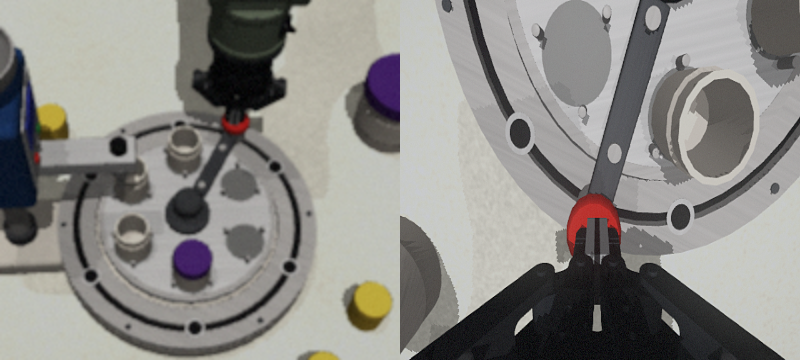

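>>> {"fn": "arm_command", "kwargs": {
  "series": [
    [[-0.0013,0.0036,0,0,0],[-0.0025,0.0074,0,0,0],[-0.0047,0.0149,0,0,0],[-0.0065,0.0226,0,0,0],[-0.0079,0.0303,0,0,0],[-0.0089,0.0381,0,0,0],[-0.0095,0.0459,0,0,0],[-0.0097,0.0538,0,0,0],[-0.0095,0.06,0,0,0],[-0.0092,0.065,0,0,0],[-0.0087,0.07,0,0,0],[-0.0084,0.072,0,0,0],[-0.0084,0.072,0,0,0]]
  ]
}}

```text
time_s: 7.68
tool_pos: [506.1, 32.9, 91.9]
orientation: [0.0, 0.973, 0.233, 0.002]
force: [0.1, -0.4, 23.9]
grip_width: 0.0
finger_force: 11.7
```

Run:
```python
from h import *
s=state();print(s["time_s"],s["tool_pos"],s["force"])
A=np.array([628.3,117.7]);p=s["tool_pos"][:2]-A;print(np.hypot(*p),np.degrees(np.arctan2(p[1],p[0]))%360-156.2)
b=get_image("wrist");a=get_image("scene")[150:330,230:430]
cv2.imwrite("pics/end.png",cv2.cvtColor(np.hstack([cv2.resize(a,(400,360)),cv2.resize(b,(400,360))]),cv2.COLOR_RGB2BGR))
```

```text
7.675 [506.06622059  32.86391632  91.88334288] [ 0.05992517 -0.39187473 23.87894251]
148.78930714731973 58.56249578210773
```

View pics/end.png

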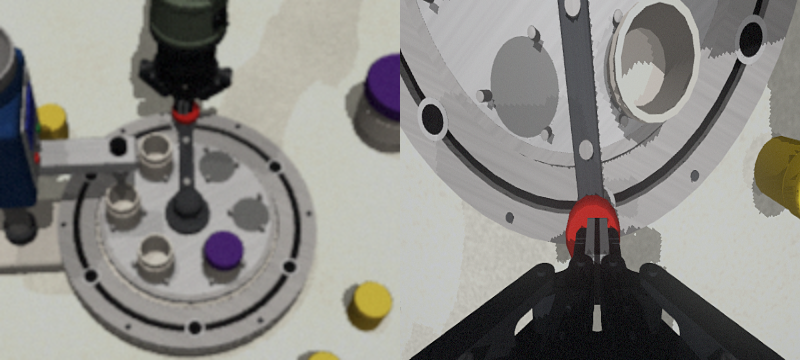

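The head is under the fingertips at scene crop (186,113), close to the next hole, and the jars are still standing. Now I lift straight up.

>>> {"fn": "arm_command", "kwargs": {
  "series": [
    [[0,0,-0.003,0,0],[0,0,-0.006,0,0],[0,0,-0.009,0,0],[0,0,-0.012,0,0],[0,0,-0.016,0,0],[0,0,-0.02,0,0],[0,0,-0.04,0,0],[0,0,-0.08,0,0],[-0.03,0,-0.12,0,0],[-0.06,0,-0.12,0,0],[-0.1,0,-0.12,0,0],[-0.1,0,-0.12,0,0],[-0.1,0,-0.12,0,0]]
  ]
}}

```text
time_s: 9.4
tool_pos: [415.4, -12.5, 210.7]
orientation: [0.0, 0.973, 0.233, 0.0]
force: [0.4, 0.4, 0.5]
grip_width: -0.0
finger_force: 0.0
```

Run:
```python
from h import *
s=state();print(s["time_s"],s["tool_pos"],s["force"])
A=np.array([628.3,117.7])
P={};I={}
for n in("scene","top"):
    I[n]=im=get_image(n);m=red(im,(300,190,345,230) if n=="scene" else (290,180,345,230));y,x=np.nonzero(m);
    if len(x): P[n]=(x.mean(),y.mean());print(n,len(x),P[n]);
    for z in(87,101):
        q=plane(n,P[n],z);print(z,q,np.hypot(*(q[:2]-A)),np.degrees(np.arctan2(q[1]-A[1],q[0]-A[0]))%360-156.2)
if len(P)==2:print(tri("scene",P["scene"],"top",P["top"]))
cv2.imwrite("pics/fin.png",cv2.cvtColor(np.hstack([cv2.resize(I["scene"][150:330,230:430],(400,360)),cv2.resize(I["top"][90:270,200:400],(400,360))]),cv2.COLOR_RGB2BGR))
```

```text
9.4 [415.35066782 -12.54525365 210.6664254 ] [0.41198979 0.38165588 0.46511585]
scene 123 (np.float64(322.5284552845528), np.float64(204.7642276422764))
87 [504.31743322  35.22832321  87.        ] 148.90686464318824 57.431361796044456
101 [512.26626891  39.83938576 101.        ] 139.73582934232974 57.66228565006023
top 86 (np.float64(313.93023255813955), np.float64(204.58139534883722))
87 [503.49575983  34.23623643  87.        ] 150.14092778008947 57.572920591376345
101 [502.41991635  34.03446016 101.        ] 151.1480003697365 57.40979167777317
(array([503.50541159,  34.47510416,  85.37312412]), np.float64(0.48859986527265425))
```

View pics/fin.png

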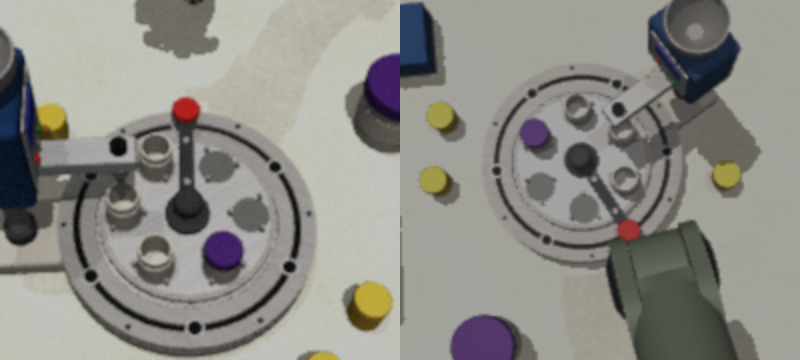

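The head is at scene crop (186,110) and top crop (628,230). It triangulates 10 mm lower than at the start and at about 57°, so the pin is still under the plate, roughly 3° (8 mm) short. I'll press on the head again and drag it on.

>>> {"fn": "arm_command", "kwargs": {
  "series": [
    [[0.03,0,0,0,0],[0.065,-0.001,0,0,0],[0.0998,-0.0024,0,0,0],[0.0998,-0.0024,0.04,0,0],[0.0998,-0.0024,0.08,0,0],[0.0998,-0.0024,0.105,0,0],[0.0998,-0.0024,0.113,0,0],[0.0998,-0.0024,0.115,0,0],[0.0998,-0.0024,0.115,0,0]]
  ]
}}

```text
time_s: 10.62
tool_pos: [503.3, 34.8, 96.0]
orientation: [0.0, 0.973, 0.233, 0.001]
force: [0.4, 0.7, -0.2]
grip_width: 0.1
finger_force: 0.0
```

>>> {"fn": "arm_command", "kwargs": {
  "series": [
    [[0,0,0.002,0,0],[0,0,0.004,0,0],[0,0,0.005,0,0],[0,0,0.005,0,0]]
  ]
}}

```text
time_s: 11.12
tool_pos: [503.8, 34.5, 91.9]
orientation: [0.001, 0.973, 0.233, 0.001]
force: [-4.8, -3.0, 26.6]
grip_width: 0.0
finger_force: 13.2
```

>>> {"fn": "arm_command", "kwargs": {
  "series": [
    [[0.0002,0.002,0,0,0],[0.0005,0.004,0,0,0],[0.0008,0.006,0,0,0],[0.001,0.008,0,0,0],[0.001,0.0085,0,0,0],[0.001,0.0085,0,0,0],[0.001,0.0085,0,0,0]]
  ]
}}

```text
time_s: 12.0
tool_pos: [508.9, 27.6, 91.9]
orientation: [0.0, 0.973, 0.233, 0.002]
force: [-2.3, -0.4, 22.1]
grip_width: -0.2
finger_force: 11.5
```

>>> {"fn": "arm_command", "kwargs": {
  "series": [
    [[0.001,0,-0.002,0,0],[0.001,0,-0.004,0,0],[0.001,0,-0.006,0,0],[0.001,0,-0.008,0,0],[0.001,0,-0.008,0,0],[0.001,0,-0.008,0,0]]
  ]
}}

```text
time_s: 12.75
tool_pos: [508.8, 27.8, 98.9]
orientation: [0.0, 0.973, 0.233, 0.001]
force: [-0.6, -0.9, 5.9]
grip_width: 0.2
finger_force: 2.6
```

The fingers still feel the spring (5.9 N) at 99 mm, so the pin is rising into the hole. I'll lift off and move clear.

>>> {"fn": "arm_command", "kwargs": {
  "series": [
    [[0,0,-0.004,0,0],[0,0,-0.008,0,0],[0,0,-0.012,0,0],[0,0,-0.03,0,0],[0,0,-0.07,0,0],[0,0,-0.11,0,0],[-0.04,0,-0.12,0,0],[-0.08,0,-0.12,0,0],[-0.1,0,-0.12,0,0],[-0.1,0,-0.12,0,0],[-0.1,0,-0.12,0,0]]
  ]
}}

```text
time_s: 14.12
tool_pos: [419.9, -17.0, 218.5]
orientation: [-0.0, 0.973, 0.233, 0.0]
force: [0.5, -0.3, -0.2]
grip_width: -0.0
finger_force: 0.0
```

Run:
```python
from h import *
s=state();print(s["time_s"],s["tool_pos"],s["force"])
A=np.array([628.3,117.7]);P={};I={}
for n in("scene","top"):
    I[n]=im=get_image(n);y,x=np.nonzero(red(im,(300,190,345,230) if n=="scene" else (290,180,345,230)));P[n]=(x.mean(),y.mean());print(n,len(x),P[n])
q=tri("scene",P["scene"],"top",P["top"]);print(q);q=q[0][:2]-A;print(np.hypot(*q),np.degrees(np.arctan2(q[1],q[0]))%360-156.57)
cv2.imwrite("pics/fin2.png",cv2.cvtColor(np.hstack([cv2.resize(I["scene"][150:330,230:430],(400,360)),cv2.resize(I["top"][90:270,200:400],(400,360))]),cv2.COLOR_RGB2BGR))
```

```text
14.125 [419.90736786 -17.01709545 218.49164997] [ 0.51819874 -0.31192865 -0.16332465]
scene 128 (np.float64(319.90625), np.float64(202.5859375))
top 74 (np.float64(316.0), np.float64(202.6216216216216))
(array([508.83746699,  27.91509392,  97.90679556]), np.float64(1.8252307486541244))
149.44104574446735 60.35756303650126
```

View pics/fin2.png

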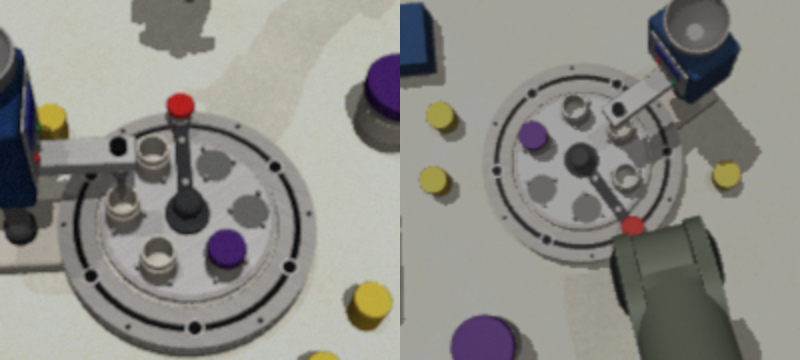

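The plunger is up: it triangulates at 98 mm, against 95 mm at the start. The table is at about 60°, the jars stand upright in their nests, and the arm is clear.

```bash
python3 -c "
from workcell import *
print(close_job())"
```

```text
the job is handed in; nothing more can be done
None
```

I handed the job in with the table at about 60° in the next hole, the plunger sprung up, the jars standing in their nests and the arm clear; the first swing stopped about 3° short, so I pressed and dragged a second time, and the judge's result was not shown.

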